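# Line up a mount on the optical bench with an alignment rod and clamp it

### The arm

A 6-joint arm with a two-finger parallel gripper is mounted at the origin on the work surface. World frame = base frame: x ahead of the robot, y to its left, z up, the work surface at z = 0. Lengths are in mm, angles in rad, forces in N, time in s.
With the tool pointing down it reaches from about 350 to 975 mm from the base axis. Payload 7.1 kg.
Tool frame: the origin (TCP) lies on the mounting face of the last link; the fingertips stand 182 mm ahead of it and the grasp point (between the pads) lies 163 mm ahead of it (ctrl.tip_reach is the distance from the TCP to the fingertips, in mm); z points along the fingers, y is the direction in which the jaws open and shut (so a half turn about z gives the same grasp; the last joint's range is limited). The gripper opens to 88 mm and grips with 3 to 60 N. Pads are 20 mm wide; open, the fingers measure 115 mm over their backs; the gripper's body (75 mm by 178 mm) begins 61 mm behind the grasp point.
Start: joints at [1.105, 0.423, 1.63, -0, 1.089, -0.019], TCP at [270.019, 563.645, 404.675] pointing down, gripper open.
Joint ranges: [-3, 3], [-0.9, 2.11], [0.09, 2.58], [-1.31, 4.45], [0.11, 2.69], [-2.54, 2.54]. Speed limits (rad/s): [2.39, 2.39, 3.01, 3.14, 3.14, 3.14].

### API

Orientations are given as a rotation vector (axis times angle).
In Python, from workcell import ctrl gives the robot as it stands.
- The arm moves only by the tool jog_arm, never from a script. Its argument "steps" is a list that holds one entry, the list of rows, each a list of 7 numbers: the shift along the tool's x, y, z in m, then the turn, a rotation vector about the tool's x, y, z in degrees, then the gripper's target within -1 to 1 (shut at 1, half-way at 0, fully open at -1). A call has 1 to 20 rows; each row shifts and turns the commanded pose from where the row before left it, along the tool's axes as they then stand; what a row does not reach is not made up. A row lasts 1/12 s, in which the tool goes at most 41.7 mm and 7.16 degrees, less where a joint would pass 70% of its speed; a pose out of reach is approached as far as the arm can. A call is refused whole if a number of a shift passes 0.0417 or a number of a turn 7.16, either way. A call with a gripper value outside its range is refused whole. The fingers move at their own pace and stop on an object; the grip force is fixed at half the most. Time passes only in rows, so rows that do not move let the fingers close. It gives the time, the measured TCP pose, the force and the opening at its end, in the units of the state.
- ctrl.get_obs(): the state, without advancing time (a new reading comes with each control period).
- ctrl.get_image(name): name is "scene" or "top" or "wrist"; returns the picture (384x512x3 uint8, red, green, blue); there is no depth.
- ctrl.camera_info(name): a dict with "fx", "fy", "cx", "cy" (pixels), "origin" and "attitude" of the camera in the world; the wrist camera has in their place "T_tool_cam" (4x4, takes a point from camera to tool coordinates, whose origin is the TCP and whose axes are the flange's). Camera axes: x right, y down, z forward; pixel columns grow to the right and rows downward; lengths in mm; the calibration is good to about 2 mm. A picture is of the moment at which its call begins: read the wrist's pose just before it. camera_info takes no time and is no camera call.
- ctrl.close_job(): hands the job in, once; it reports no verdict.
Trained networks look in the newest picture that a camera, given by its name, has taken for a name from the list of things; names that differ only in an ending like _2 or _b are one class to them, and where a whole thing is asked for, a point or a joint stands for the part that bears it (a point fixed in the world has none). Each returns a list of dicts, best first, with "p" (0 to 1); they miss things now and then, are a little off and sometimes report something else, mostly with a low value. They report only what shows in the picture. A call takes as long as a camera call. They do not tell look-alikes from the thing itself.
- ctrl.look_for(thing, camera): "bbox" ([left, top, right, bottom] in pixels, round what is visible of it).
- ctrl.trace(thing, camera): "pixels" (384x512 bool, what is visible of it) and "bbox" ([left, top, right, bottom] in pixels, round what is visible of it).
- ctrl.landmark_of(thing, camera): "uv" ([column, row] in pixels: a listed point, or the origin of a listed thing).
The state is a dict: "t": time; "qpos": joint angles; "qvel": joint speeds; "joint_torque": joint torques, N m; "ee_pos": TCP position; "orientation": TCP orientation; "ft_force": force on the tool from outside, world axes, zero at the start; "moment": the same for the moment, N m; "width": finger opening in mm.
Only numpy, scipy, OpenCV 4.12 (cv2) and the standard library are available. Lean on these libraries where they do the work, as an engineer would, in place of code of your own. Each camera call takes 0.05 s, during which the arm holds its last target.

### The job

Line up the middle mount with the other two: slide it along its cross rail until its bore is in line, then push the alignment rod through the middle mount and the far mount until its head is right up against the guide block. With the rod in, swing the middle mount's clamp lever all the way round to its stop to lock it; leave the rod in and the other things on the bench as they lie.

Things in the scene. Friction and masses are not known exactly. Their poses are not given: they have to be found in the camera images.
- board: Black optical breadboard with a grid of tapped holes, 300 mm along its x, 450 mm along its y, fixed to the bench. Origin: centre of its underside, on the bench surface; its top face is 22 mm above the origin. Its z is up. The guide block, cross rail and far mount are bolted on it, square to it, and their axes are parallel to the board's.
- guide: Aluminium guide block bolted on the board: body 50 mm wide (x) by 50 mm long (y), top 87 mm above the board, on a foot 90 x 50 x 12 mm. Origin: centre of its underside, on the board's top. A 13 mm bore runs through it along its y axis, 65 mm above its origin. The rod sits in this bore from the start and is pushed towards the guide's -y.
- guide_face (a point): Centre of the bore's mouth on the guide block's +y face (the face the rod's head comes up against); axes as the guide's. The bore ends 50 mm from here towards -y.
- rod_head (a point): Centre of the flat outer end face of the rod's knurled head. Plain steel alignment rod, 12 mm thick, lying level along the guide's y, nose towards -y, axis about 87 mm above the bench; the head, 23 mm across and 20 mm long, sticks out on the guide's +y side. Fully home, this point is 20 mm outside guide_face. 0.15 to 0.28 kg; may turn about its own axis (only y axis meaningful).
- rod_shoulder (a point): Centre of the shoulder under the rod's head (head's inner face), 20 mm from rod_head towards the nose; y axis along the rod, towards the head. Fully home it touches guide_face. The rod is held only by the guide's bore (1 mm play, so at the start the head hangs 2 to 3 mm low) and is smooth and slides with about 1 N, a few N more as its nose enters a bore.
- rod_tip (a point): The nose end of the rod, 179 mm from rod_shoulder; the last 18 mm taper to a 5 mm tip. At the start it stands 9 to 23 mm out of the guide and has not reached the middle mount. Fully home it sticks out about 10 mm beyond the far mount.
- mid_bore (a point): Centre of the middle mount's 13 mm bore (bore axis along y; axes as the guide's). Aluminium plate 50 mm wide (x), 14 mm thick (y), reaching 25 mm above and 30 mm below this point, on a dark carriage 40 mm wide (y), from 32 mm on the -x side of this point to 64 mm on the +x side, its top 36 mm below it. In line when its x in the guide's frame is 0.
- carriage (a joint): Travel of the middle mount along its cross rail (the board's x), in m: 0 is in line with the guide's bore, negative is towards the board's -x (the robot's side), where it starts, 15 to 45 mm out of line. Travel from -0.060 to +0.016. It moves with about 2 N and stays where it is left; the rod's taper draws in the last 3 mm.
- far_bore (a point): Centre of the 13 mm bore of the far mount, an aluminium plate of the same width and thickness as the middle one, bolted on the board in line with the guide, its top 25 mm above this point.
- clamp_lever (a joint): Angle of the middle mount's clamp lever about its upright pivot, in rad: near 0 (start, 0 to 0.25) it points to the board's +x, away from the robot; it turns anticlockwise seen from above to 1.62 at its stop, where it points to +y. It needs about 1.2 N at the ball and stays where it is left.
- lever_ball (a point): Centre of the lever's steel ball, 17 mm across, 44 mm from the pivot and 80 mm above the bench; the steel arm slopes up to it from the hub. x axis along the lever, outwards.
- lever_pivot (a point): Point on the lever's upright pivot axis at the ball's height (on the carriage, 48 mm on the +x side of mid_bore); the hub below it is 18 mm across, its top 12.5 mm below this point.
- hex_key: Bystander: dark L-shaped hex key, 6 mm thick, legs 110 and 34 mm, lying on the board's far side.
- spare_post: Bystander: bare steel post, 12.7 x 75 mm, lying on the board's near side.
- fork_clamp: Bystander: small dark forked clamp, 67 x 28 x 15 mm, on the board.
- lens_cell: Bystander: small lens in a black ring, 30 mm across, 10 mm high, on the board.
- post_holder: Bystander: short dark post holder, 31 mm across, 55 mm high, standing on the board.
- screw_tray: Bystander: grey divided screw tray, 85 x 130 x 24 mm, on the bench.
- solvent: Bystander: amber bottle, 54 mm across, 125 mm high, on the bench.
- jar: Bystander: small white capped jar, 48 mm across, 55 mm high, on the bench.
Things that resemble listed ones, but are neither listed nor needed, are in the scene too. Of the things like the part that bears rod_head, leave any that is red; of the rest the smaller one is meant.

How it is judged (in metres and radians):
On the way, in this order (a step that is already met when the one before it is completed fails the run):
1. the middle mount is slid into line, within 4 mm (x of mid_bore in the frame of guide between -0.004 and 0.004 m), for 0.1 s.
2. the rod is through the middle and far mounts and its head is against the guide block, within 3 mm, with the clamp lever still open (y of rod_shoulder in the frame of guide_face below 0.003 m and angle between the y axis of rod_shoulder and the y axis of guide, either way round below 0.03 rad and distance between rod_shoulder and guide_face below 0.004 m and x of mid_bore in the frame of guide between -0.002 and 0.002 m and value of joint clamp_lever below 0.7 rad), for 0.2 s.
3. the clamp lever is swung round to its stop (value of joint clamp_lever above 1.4 rad), for 0.2 s.
At the end, for the whole second after the job is handed in: The rod is through all three bores with its head within 3 mm of the guide block's face, level and at rest; the middle mount is in line within 2 mm; the clamp lever is at its stop (above 1.4 rad of 1.62); no bystander has moved more than 20 mm (y of rod_shoulder in the frame of guide_face below 0.003 m and angle between the y axis of rod_shoulder and the y axis of guide, either way round below 0.03 rad and distance between rod_shoulder and guide_face below 0.004 m and x of mid_bore in the frame of guide between -0.002 and 0.002 m and value of joint clamp_lever above 1.4 rad and linear speed of rod below 0.02 m/s and distance of each of hex_key, spare_post, fork_clamp, lens_cell, post_holder, screw_tray, solvent, jar from where it was at the start of the episode below 0.02 m); the robot touches nothing.
It fails at once if a bystander is moved by more than 20 mm (distance of any of hex_key, spare_post, fork_clamp, lens_cell, post_holder, screw_tray, solvent, jar from where it was at the start of the episode above 0.02 m).
It also fails if it takes over 61 s, if anything falls off the work surface, if the arm or the gripper's body presses on something with over 40 N, if the wrist force passes 120 N, or if a joint passes its speed limit or range.

## Working session

There is one attempt and no reset: what is moved stays moved. The work goes in short steps, Python scripts to look and compute and a tool call to move; the robot and the scene stay as the last step left them, time stands still between calls to the robot, and variables do not carry over. Pictures are saved under pics/ and viewed, and the job is handed in when it is done.

Besides the shell and the picture viewer there is one more tool, called after "Call:" as name(argument=value, ...) on one line, values as JSON. jog_arm: Moves the arm, as the interface text tells. Its arguments: {"type":"object","properties":{"steps":{"type":"array"}},"required":["steps"]}

```bash
ls; mkdir -p pics
cat > h.py <<'E'
import numpy as np, cv2
from scipy.spatial.transform import Rotation as R
from workcell import ctrl
def snap(cam,fn):
    im=ctrl.get_image(cam); cv2.imwrite('pics/'+fn,cv2.cvtColor(im,cv2.COLOR_RGB2BGR)); return im
def cam(name,obs=None):
    c=ctrl.camera_info(name)
    K=np.array([[c['fx'],0,c['cx']],[0,c['fy'],c['cy']],[0,0,1.]])
    if 'T_tool_cam' in c:
        o=obs or ctrl.get_obs(); T=np.eye(4); T[:3,:3]=R.from_rotvec(o['orientation']).as_matrix(); T[:3,3]=o['ee_pos']
        T=T@np.array(c['T_tool_cam']); return K,T[:3,:3],T[:3,3]
    a=np.array(c['attitude'],float)
    Rm=a if a.shape==(3,3) else R.from_rotvec(a).as_matrix()
    return K,Rm,np.array(c['origin'],float)
def onz(name,uv,z,obs=None):
    K,Rm,o=cam(name,obs); d=Rm@np.linalg.solve(K,np.array([uv[0],uv[1],1.])); return o+d*(z-o[2])/d[2]
def proj(name,p,obs=None):
    K,Rm,o=cam(name,obs); q=K@(Rm.T@(np.array(p,float)-o)); return q[:2]/q[2]
E
python3 - <<'E'
from h import *
for c in ("scene","top","wrist"): print(c,ctrl.camera_info(c))
o=ctrl.get_obs(); print({k:np.round(v,3) for k,v in o.items()})
for c in ("scene","top","wrist"): snap(c,c+'0.png')
for c in ("scene","top"):
  for t in ("guide","rod_head","mid_bore","far_bore","lever_ball","lever_pivot","guide_face","rod_tip","rod_shoulder","board"):
    print(c,t,[(np.round(r['uv'],1),round(r['p'],2)) for r in ctrl.landmark_of(t,c)][:3])
E
```

```text
pics
scene {'fx': 405.59028524449946, 'fy': 405.59028524449946, 'cx': 253.97851408097227, 'cy': 189.3396519650946, 'origin': array([1098.30880209, -395.18909843,  791.43669483]), 'attitude': array([-2.14740207, -1.11809447,  0.46724595])}
top {'fx': 381.34710432948884, 'fy': 381.34710432948884, 'cx': 255.8453734247672, 'cy': 189.20586155262365, 'origin': array([423.97874919, -19.98738497, 992.53687926]), 'attitude': array([-2.16457603,  2.1182267 , -0.11506575])}
wrist {'fx': 303.45931994960773, 'fy': 303.45931994960773, 'cx': 259.39010150349714, 'cy': 196.63427858114088, 'T_tool_cam': array([[-6.64931033e-04, -9.58595004e-01, -2.84772146e-01,
         7.73611485e+01],
       [ 9.99999108e-01, -3.07612017e-04, -1.29947785e-03,
        -2.67237839e-01],
       [ 1.15807364e-03, -2.84772757e-01,  9.58594354e-01,
         2.05591525e+01],
       [ 0.00000000e+00,  0.00000000e+00,  0.00000000e+00,
         1.00000000e+00]])}
{'t': np.float64(0.0), 'qpos': array([ 1.105,  0.424,  1.631, -0.   ,  1.089, -0.019]), 'qvel': array([-0.001, -0.001, -0.001,  0.001, -0.001,  0.   ]), 'joint_torqu
[... 917 characters left out ...]
175.8]), 0.66)]
scene board [(array([275.3, 214.8]), 0.37)]
top guide [(array([252.2, 177.9]), 0.98)]
top rod_head [(array([368.3, 262.1]), 0.97), (array([186.3, 168.3]), 0.86), (array([117.2, 265.3]), 0.61)]
top mid_bore []
top far_bore [(array([309.3, 177.1]), 0.65)]
top lever_ball [(array([282.2, 149.8]), 0.54)]
top lever_pivot [(array([290.5, 165.2]), 0.66)]
top guide_face [(array([245. , 171.5]), 0.88), (array([282.9, 148.3]), 0.65)]
top rod_tip [(array([270.6, 171.5]), 0.85), (array([197. , 348.1]), 0.85), (array([356.8, 337.9]), 0.58)]
top rod_shoulder [(array([366.6, 268.3]), 0.89), (array([125.9, 276. ]), 0.79), (array([194. , 173.5]), 0.6)]
top board [(array([263.3, 175.7]), 0.76)]
```

View pics/scene0.png

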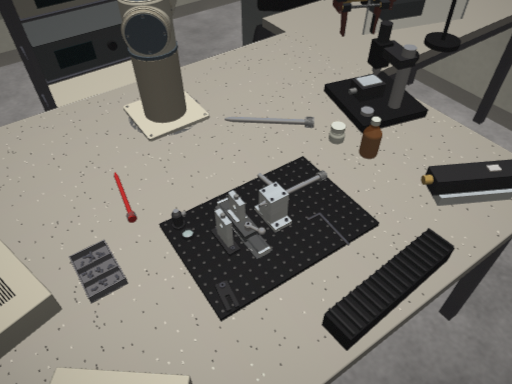

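View pics/top0.png

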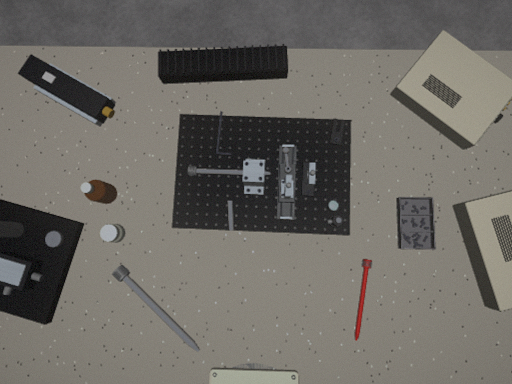

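View pics/wrist0.png

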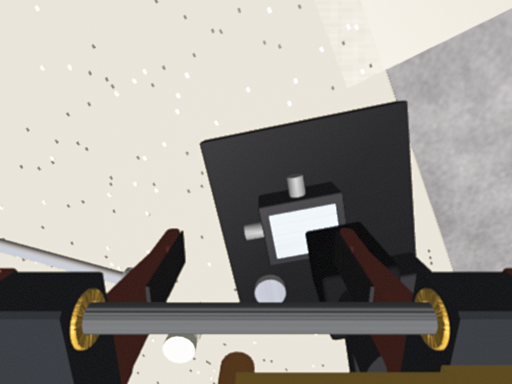

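Run:
```python
import cv2
a=cv2.imread('pics/top0.png')[105:245,165:365]; cv2.imwrite('pics/topz.png',cv2.resize(a,None,fx=4,fy=4,interpolation=cv2.INTER_CUBIC))
a=cv2.imread('pics/scene0.png')[150:310,155:385]; cv2.imwrite('pics/scz.png',cv2.resize(a,None,fx=3.4,fy=3.4,interpolation=cv2.INTER_CUBIC))
```

```text
(no output)
```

View pics/topz.png

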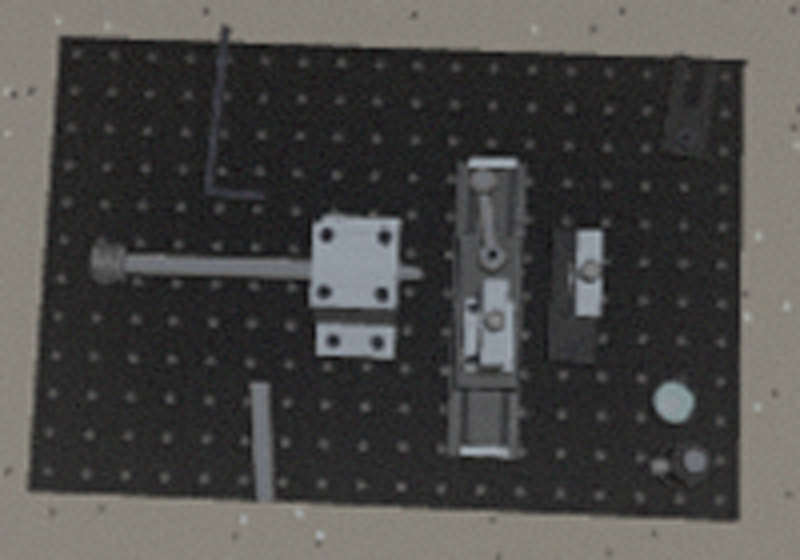

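View pics/scz.png

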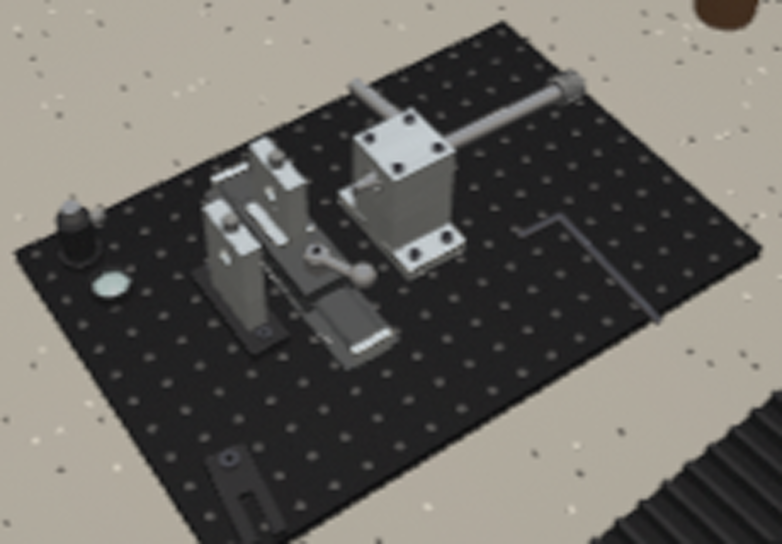

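Run:
```python
from h import *
f=lambda x,y:(165+(x+.5)/4-.5,105+(y+.5)/4-.5)
c=[onz('top',f(*p),22)[:2] for p in [(62,37),(747,62),(738,521),(30,489)]]
print(np.round(c,1), np.mean(c,0))
for a,b in ((0,1),(1,2),(2,3),(3,0)):
    d=c[b]-c[a]; print(np.linalg.norm(d),np.degrees(np.arctan2(d[1],d[0])))
for n,p,z in [('guide top c',(355,263),109),('g',(314,218),109),('g',(402,219),109),('g',(400,308),109),('g',(310,306),109),('head end',(92,260),85),('head in',(122,262),85),('tip',(422,273),88),('ball',(483,180),80),('hub',(492,256),67.5),('mid top c',(495,322),112),('far top c',(589,273),112)]:
    print(n,np.round(onz('top',f(*p),z),1))
for t,uv in [('guide_face',(283.2,193.5)),('mid_bore',(236.3,206.9)),('far_bore',(224.4,221.1)),('rod_shoulder',(317.2,175.8)),('lever_ball',(265,228.4))]:
    print('scene',t,np.round(onz('scene',uv,80 if 'ball' in t else 87),1))
```

```text
[[ 749.9  210.9]
 [ 739.9 -240.1]
 [ 441.6 -231.6]
 [ 451.6  216.6]] [595.74446545 -11.04674021]
451.15264602612547 -91.27542293970863
298.46060296687386 178.3663942864217
448.3598756441087 88.72356589274801
298.4482977487615 -1.0974648294300984
guide top c [585.7  10.1 109. ]
g [612.2  35.  109. ]
g [612.6 -17.  109. ]
g [559.4 -16.9 109. ]
g [559.6  35.9 109. ]
head end [588.9 170.7  85. ]
head in [588.  152.3  85. ]
tip [584.2 -29.6  88. ]
ball [644.  -65.9  80. ]
hub [599.2 -72.7  67.5]
mid top c [551.8 -72.3 112. ]
far top c [ 581.8 -126.8  112. ]
scene guide_face [582.3  39.5  87. ]
scene mid_bore [553.5 -75.9  87. ]
scene far_bore [ 574.  -121.2   87. ]
scene rod_shoulder [582.9 146.2  87. ]
scene lever_ball [639.3 -55.4  80. ]
```

```bash
cat >> h.py <<'E'
YAW=np.radians(-1.3)
bx=np.array([np.cos(YAW),np.sin(YAW),0]); by=np.array([-np.sin(YAW),np.cos(YAW),0])
def st(tgt=None,o=None):
    o=o or ctrl.get_obs(); Rm=R.from_rotvec(o['orientation']).as_matrix()
    print('t',round(o['t'],2),'tcp',np.round(o['ee_pos'],1),'tip',np.round(o['ee_pos']+Rm[:,2]*182,1),'F',np.round(o['ft_force'],1),'w',round(float(o['width']),1))
    Rd=np.column_stack([-bx,by,[0,0,-1]]); print('turn to board-aligned (tool deg)',np.round(np.degrees(R.from_matrix(Rm.T@Rd).as_rotvec()),2))
    if tgt is not None: print('delta tool mm',np.round(Rm.T@(np.array(tgt,float)-o['ee_pos']),1))
E
python3 - <<'E'
from h import *
st([590,-40,380])
E
```

```text
t 1.15 tcp [270.  563.6 404.7] tip [270.  563.6 222.7] F [-0.8 -0.5 -0.3] w 87.9
turn to board-aligned (tool deg) [ -0.   -0.  -24.3]
delta tool mm [-549.4 -406.1   24.7]
```

Call:
jog_arm(steps=[[[0,0,0,0,0,-6.08,-1],[0,0,0,0,0,-6.08,-1],[0,0,0,0,0,-6.08,-1],[0,0,0,0,0,-6.08,-1],[-0.0208,-0.035,0.0015,0,0,0,-1],[-0.0208,-0.035,0.0015,0,0,0,-1],[-0.0208,-0.035,0.0015,0,0,0,-1],[-0.0208,-0.035,0.0015,0,0,0,-1],[-0.0208,-0.035,0.0015,0,0,0,-1],[-0.0208,-0.035,0.0015,0,0,0,-1],[-0.0208,-0.035,0.0015,0,0,0,-1],[-0.0208,-0.035,0.0015,0,0,0,-1],[-0.0208,-0.035,0.0015,0,0,0,-1],[-0.0208,-0.035,0.0015,0,0,0,-1],[-0.0208,-0.035,0.0015,0,0,0,-1],[-0.0208,-0.035,0.0015,0,0,0,-1],[-0.0208,-0.035,0.0015,0,0,0,-1],[-0.0208,-0.035,0.0015,0,0,0,-1],[-0.0208,-0.035,0.0015,0,0,0,-1],[-0.0208,-0.035,0.0015,0,0,0,-1]]])

```text
t: 2.82
ee_pos: [590.9, -5.7, 380.8]
orientation: [0.035, 3.141, 0.0]
ft_force: [0.1, 0.6, -0.3]
width: 87.8
```

Call:
jog_arm(steps=[[[0,-0.03,0,0,0,0,-1],[0,0,0,0,0,0,-1],[0,0,0,0,0,0,-1]]])

```text
t: 3.07
ee_pos: [589.5, -35.1, 380.4]
orientation: [-0.04, -3.141, -0.0]
ft_force: [0.4, 0.2, -0.8]
width: 88.0
```

Run:
```python
from h import *
o=ctrl.get_obs(); st(o=o); im=snap('wrist','w1.png')
for t in ("guide","mid_bore","far_bore","lever_ball","lever_pivot","guide_face","rod_tip"):
    print(t,[(np.round(r['uv'],1),round(r['p'],2)) for r in ctrl.landmark_of(t,'wrist')][:2])
```

```text
t 3.07 tcp [589.5 -35.1 380.4] tip [589.4 -35.1 198.4] F [ 0.4  0.2 -0.8] w 88.0
turn to board-aligned (tool deg) [ 0.01 -0.03 -0.16]
guide [(array([299.3, 168.1]), 0.69)]
mid_bore [(array([214.7, 153.3]), 0.69)]
far_bore [(array([157.1, 187.7]), 0.69)]
lever_ball [(array([228.9, 244. ]), 0.7)]
lever_pivot [(array([219.1, 203.2]), 0.86), (array([159. , 188.5]), 0.23)]
guide_face [(array([337.9, 190.8]), 0.88)]
rod_tip [(array([264.5, 191.3]), 0.86)]
```

View pics/w1.png

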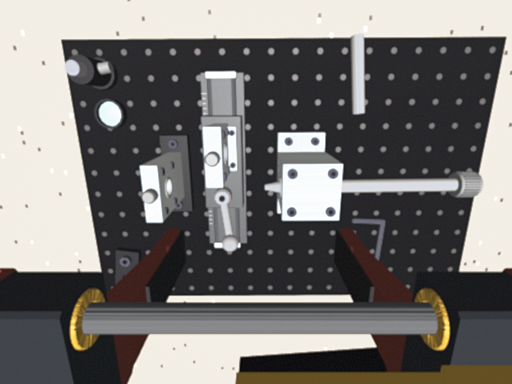

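Run:
```python
import cv2
a=cv2.imread('pics/w1.png')[110:260,130:350]; cv2.imwrite('pics/w1z.png',cv2.resize(a,None,fx=3.6,fy=3.6,interpolation=cv2.INTER_CUBIC))
```

```text
(no output)
```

View pics/w1z.png

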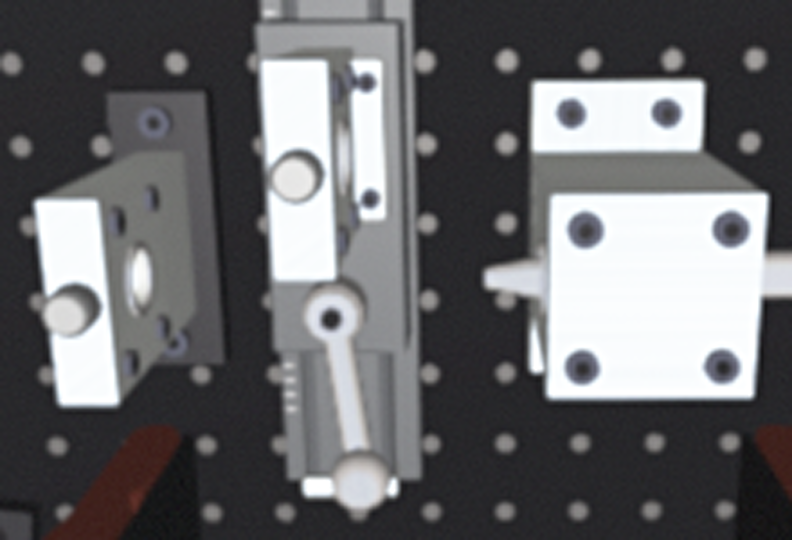

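```bash
cat >> h.py <<'E'
def dep(name,px,obs): return {k:np.round(onz(name,uv,z,obs),1) for k,(uv,z) in px.items()}
G=np.array([585.7,10.1,22.])
def gf(p): d=np.array(p)-G; return np.round([d@bx,d@by],1)
E
python3 - <<'E'
from h import *
o=ctrl.get_obs()
g=lambda x,y:(130+(x+.5)/3.6-.5,110+(y+.5)/3.6-.5)
L=[('g1',(549,194),109),('g2',(768,194),109),('g3',(754,398),109),('g4',(547,398),109),
('m1',(261,60),112),('m2',(326,60),112),('m3',(336,279),112),('m4',(274,281),112),
('f1',(35,201),112),('f2',(100,199),112),('f3',(120,404),112),('f4',(60,406),112),
('hub',(333,315),67.5),('ball',(361,482),80),('tip',(486,278),88)]
for n,p,z in L:
    w=onz('wrist',g(*p),z,o); print(n,np.round(w,1),gf(w))
for n,p,z in [('head end',(482,185),85),('head in',(460,184),85),('c1',(63,40),22),('c2',(506,37),22)]:
    w=onz('wrist',p,z,o); print(n,np.round(w,1),gf(w))
E
```

```text
g1 [558.  -13.8 109. ] [-27.2 -24.5]
g2 [559.1  37.  109. ] [-27.2  26.3]
g3 [609.7  36.5 109. ] [23.4 26.9]
g4 [608.6 -14.3 109. ] [ 23.5 -23.9]
m1 [526.  -77.9 112. ] [-57.6 -89.3]
m2 [526.4 -63.5 112. ] [-57.7 -74.9]
m3 [576.6 -64.1 112. ] [ -7.5 -74.3]
m4 [576.7 -78.7 112. ] [ -6.9 -88.9]
f1 [ 556.6 -132.3  112. ] [ -25.9 -143. ]
f2 [ 556.4 -117.3  112. ] [ -26.4 -128. ]
f3 [ 606.8 -118.3  112. ] [  24.  -127.9]
f4 [ 607. -133.  112.] [  24.6 -142.6]
hub [598.5 -71.3  67.5] [ 14.7 -81.1]
ball [643.8 -64.5  80. ] [ 59.8 -73.3]
tip [583.4 -28.6  88. ] [ -1.5 -38.7]
head end [586.7 174.6  85. ] [ -2.8 164.5]
head in [585.3 153.9  85. ] [ -3.7 143.8]
c1 [ 443.3 -228.7   22. ] [-137. -242.]
c2 [450.2 217.2  22. ] [-140.1  204. ]
```

Call:
jog_arm(steps=[[[0.0312,-0.0129,0,0,0,0,1],[0.0312,-0.0129,0,0,0,0,1],[0.0312,-0.0129,0,0,0,-0.16,1],[0,0,0.03,0,0,0,1],[0,0,0.03,0,0,0,1],[0,0,0.03,0,0,0,1],[0,0,0.03,0,0,0,1],[0,0,0.008,0,0,0,1],[0,0,0,0,0,0,1],[0,0,0,0,0,0,1]]])

```text
t: 4.3
ee_pos: [495.5, -70.0, 253.1]
orientation: [-0.03, -3.141, 0.0]
ft_force: [-0.0, 0.0, 0.6]
width: 24.6
```

Run:
```python
from h import *
o=ctrl.get_obs(); st([516,-71.5,252],o=o); im=snap('wrist','w2.png'); snap('scene','s2.png')
```

```text
t 4.3 tcp [495.5 -70.  253.1] tip [495.5 -70.   71.1] F [-0.   0.   0.6] w 24.6
turn to board-aligned (tool deg) [-0.   -0.01  0.21]
delta tool mm [-20.5  -1.1   1.1]
```

View pics/w2.png

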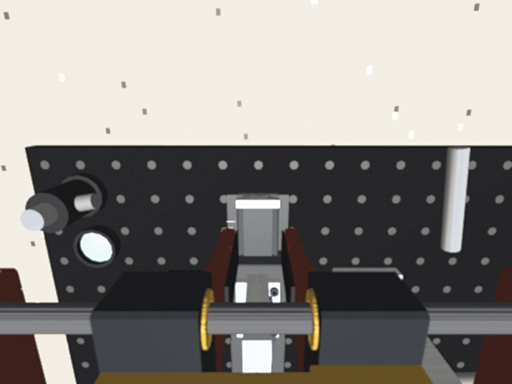

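Call:
jog_arm(steps=[[[0,0,0,0,0,0,1],[0,0,0,0,0,0,1],[0,0,0,0,0,0,1],[0,0,0,0,0,0,1],[-0.005,0,0,0,0,0.2,1],[-0.005,0,0,0,0,0,1],[-0.004,0,0,0,0,0,1],[-0.004,0,0,0,0,0,1],[-0.004,0,0,0,0,0,1],[-0.004,0,0,0,0,0,1]]])

```text
t: 5.23
ee_pos: [521.2, -70.8, 252.5]
orientation: [-0.036, -3.14, -0.0]
ft_force: [-2.5, -0.0, 1.2]
width: 0.4
```

Run:
```python
from h import *
o=ctrl.get_obs(); st(o=o); im=snap('wrist','w3.png');
```

```text
t 5.23 tcp [521.2 -70.8 252.5] tip [521.  -70.8  70.5] F [-2.5 -0.   1.2] w 0.4
turn to board-aligned (tool deg) [ 0.01 -0.08 -0.01]
```

View pics/w3.png

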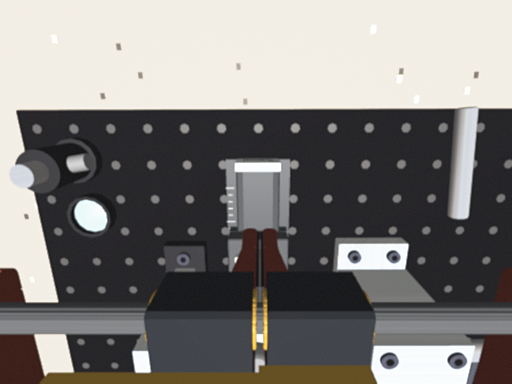

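Call:
jog_arm(steps=[[[-0.004,0,0,0,0,0,1],[-0.004,0,0,0,0,0,1],[-0.004,0,0,0,0,0,1],[-0.004,0,0,0,0,0,1],[-0.003,0,0,0,0,0,1],[-0.002,0,0,0,0,0,1],[-0.001,0,0,0,0,0,1],[0,0,0,0,0,0,1],[0,0,0,0,0,0,1]]])

```text
t: 6.03
ee_pos: [543.4, -71.4, 252.8]
orientation: [0.036, 3.141, -0.0]
ft_force: [-1.0, 0.2, -0.7]
width: 0.4
```

Run:
```python
from h import *
o=ctrl.get_obs(); st(o=o); 
for c in ('scene','top'):
  im=snap(c,c+'4.png')
  for t in ("mid_bore","far_bore","guide_face","lever_pivot","lever_ball"):
    print(c,t,[(np.round(r['uv'],1),np.round(onz(c,r['uv'],80 if 'lev' in t else 87),1),round(r['p'],2)) for r in ctrl.landmark_of(t,c)][:2])
a=cv2.imread('pics/scene4.png')[150:280,175:345]; cv2.imwrite('pics/s4z.png',cv2.resize(a,None,fx=4.5,fy=4.5,interpolation=cv2.INTER_CUBIC))
```

```text
t 6.03 tcp [543.4 -71.4 252.8] tip [543.5 -71.4  70.8] F [-1.   0.2 -0.7] w 0.4
turn to board-aligned (tool deg) [-0.01  0.05 -0.02]
scene mid_bore [(array([241.1, 214.4]), array([579.1, -79.5,  87. ]), 0.88), (array([275.7, 215.6]), array([627.7, -17. ,  87. ]), 0.65)]
scene far_bore [(array([225.1, 224. ]), array([ 582. , -124.4,   87. ]), 0.85)]
scene guide_face [(array([282.4, 193.3]), array([580.7,  38.3,  87. ]), 0.65)]
scene lever_pivot [(array([255.7, 230.3]), array([631.7, -75.5,  80. ]), 0.45), (array([335.6, 137.3]), array([489.9, 295.4,  80. ]), 0.35)]
scene lever_ball [(array([180.3, 225.6]), array([ 522.4, -206.9,   80. ]), 0.42), (array([269.3, 237.3]), array([664.9, -62.3,  80. ]), 0.41)]
top mid_bore []
top far_bore [(array([415. , 225.6]), array([ 465.5, -371.1,   87. ]), 0.67)]
top guide_face [(array([243.8, 171.2]), array([587.3,  33.9,  87. ]), 0.66), (array([227.6, 217.1]), array([475.8,  69.4,  87. ]), 0.35)]
top lever_pivot []
top lever_ball []
```

View pics/s4z.png

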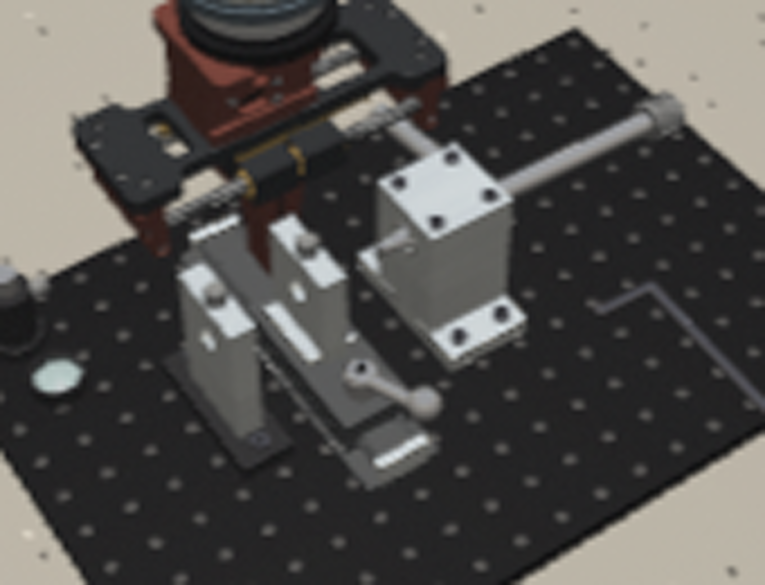

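Call:
jog_arm(steps=[[[0.008,0,0,0,0,0,1],[0,0,-0.04,0,0,0,1],[0,0,-0.04,0,0,0,1],[-0.01,0,-0.04,0,0,0,1],[-0.03,0.012,0,0,0,0,1],[-0.022,0.01,0,0,0,0,1],[0,0,0,0,0,0,1],[0,0,0,0,0,0,1]]])

```text
t: 7.3
ee_pos: [597.5, -50.2, 372.5]
orientation: [-0.035, -3.141, 0.0]
ft_force: [-0.1, 0.4, -0.0]
width: 0.5
```

Run:
```python
from h import *
o=ctrl.get_obs(); st(o=o); snap('wrist','w5.png')
for t in ("mid_bore","far_bore","guide_face","lever_pivot","lever_ball"):
    print(t,[(np.round(r['uv'],1),np.round(onz('wrist',r['uv'],80 if 'lev' in t else 87,o),1),round(r['p'],2)) for r in ctrl.landmark_of(t,'wrist')][:2])
a=cv2.imread('pics/w5.png')[110:260,130:350]; cv2.imwrite('pics/w5z.png',cv2.resize(a,None,fx=3.6,fy=3.6,interpolation=cv2.INTER_CUBIC))
```

```text
t 7.3 tcp [597.5 -50.2 372.5] tip [597.5 -50.2 190.5] F [-0.1  0.4 -0. ] w 0.5
turn to board-aligned (tool deg) [-0.   -0.02  0.04]
mid_bore [(array([232.3, 178.5]), array([581., -75.,  87.]), 0.6)]
far_bore [(array([173.6, 179. ]), array([ 580.2, -127.6,   87. ]), 0.75), (array([295.8, 174. ]), array([578.1, -18.2,  87. ]), 0.38)]
guide_face [(array([355.6, 181.9]), array([586.6,  35.5,  87. ]), 0.89), (array([123.7, 105.1]), array([ 516.1, -162.8,   87. ]), 0.25)]
lever_pivot [(array([234. , 226.2]), array([629.6, -76.3,  80. ]), 0.59), (array([278.4, 182. ]), array([586.8, -33.4,  80. ]), 0.58)]
lever_ball []
```

View pics/w5z.png

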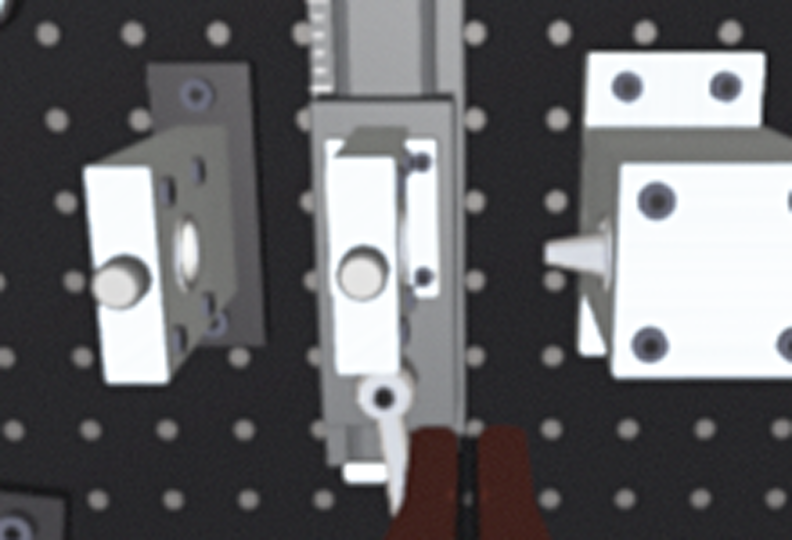

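Run:
```python
from h import *
o=ctrl.get_obs()
g=lambda x,y:(130+(x+.5)/3.6-.5,110+(y+.5)/3.6-.5)
L=[('g1',(620,163),109),('g4',(614,377),109),
('m1',(334,156),112),('m2',(395,156),112),('m3',(397,374),112),('m4',(336,374),112),
('f1',(84,168),112),('f2',(150,166),112),('f3',(168,382),112),('f4',(106,384),112),
('hub',(383,395),67.5),('tip',(546,252),88),('tip base',(610,247),88)]
for n,p,z in L:
    w=onz('wrist',g(*p),z,o); print(n,np.round(w,1),gf(w))
```

```text
g1 [556.9 -16.8 109. ] [-28.2 -27.5]
g4 [607.5 -17.4 109. ] [ 22.4 -27. ]
m1 [553.4 -80.  112. ] [-30.2 -90.8]
m2 [553.7 -66.6 112. ] [-30.2 -77.4]
m3 [604.4 -68.3 112. ] [ 20.5 -78. ]
m4 [604.1 -82.5 112. ] [ 20.5 -92.2]
f1 [ 554.7 -135.2  112. ] [ -27.7 -146. ]
f2 [ 554.6 -120.6  112. ] [ -28.1 -131.4]
f3 [ 605.1 -121.8  112. ] [  22.4 -131.4]
f4 [ 605.3 -136.3  112. ] [  22.9 -145.9]
hub [626.3 -75.9  67.5] [ 42.6 -85.1]
tip [581.8 -31.9  88. ] [ -2.9 -42.1]
tip base [580.9 -16.1  88. ] [ -4.2 -26.3]
```

Call:
jog_arm(steps=[[[0.034,-0.012,0,0,0,0,1],[0.032,-0.0106,0,0,0,0,1],[0,0,0,0,0,0,1],[0,0,0.04,0,0,0,1],[0,0,0.04,0,0,0,1],[0,0,0.04,0,0,0,1],[0,0,0,0,0,0,1],[0,0,0,0,0,0,1]]])

```text
t: 8.27
ee_pos: [530.5, -71.6, 251.2]
orientation: [-0.037, -3.136, -0.001]
ft_force: [0.2, -0.6, -0.4]
width: 0.2
```

Run:
```python
from h import *
st([545.3,-71.4,252])
```

```text
t 8.27 tcp [530.5 -71.6 251.2] tip [529.5 -71.5  69.2] F [ 0.2 -0.6 -0.4] w 0.2
turn to board-aligned (tool deg) [ 0.04 -0.3  -0.04]
delta tool mm [-14.8   0.6  -0.9]
```

Call:
jog_arm(steps=[[[-0.005,0,0,0,0,0,1],[-0.004,0,0,0,0,0,1],[-0.003,0,0,0,0,0,1],[0,0,0,0,0,0,1],[0,0,0,0,0,0,1]]])

```text
t: 8.68
ee_pos: [543.8, -72.0, 254.2]
orientation: [0.036, 3.138, -0.001]
ft_force: [-0.8, -0.6, 0.7]
width: 0.2
```

Run:
```python
from h import *
st([545.3,-71.4,252])
```

```text
t 8.68 tcp [543.8 -72.  254.2] tip [544.4 -72.1  72.2] F [-0.8 -0.6  0.7] w 0.2
turn to board-aligned (tool deg) [-0.02  0.18 -0.01]
delta tool mm [-1.4  0.6  2.2]
```

Call:
jog_arm(steps=[[[-0.001,0,0,0,0,0,1],[0,0,0,0,0,0,1],[0,0,0,0,0,0,1],[0,0,0,0,0,0,1]]])

```text
t: 9.02
ee_pos: [544.0, -71.9, 252.7]
orientation: [-0.036, -3.141, -0.0]
ft_force: [-0.2, 0.2, -0.1]
width: 0.5
```

Call:
jog_arm(steps=[[[0.008,0,0,0,0,0,1],[0,0,-0.04,0,0,0,1],[0,0,-0.04,0,0,0,1],[0,0,-0.04,0,0,0,1],[-0.033,0.022,0,0,0,0,1],[-0.033,0.022,0,0,0,0,1],[0,0,0,0,0,0,1],[0,0,0,0,0,0,1]]])

```text
t: 9.68
ee_pos: [603.5, -28.4, 372.5]
orientation: [0.033, 3.141, -0.0]
ft_force: [0.2, -0.1, -0.8]
width: 0.5
```

Run:
```python
from h import *
o=ctrl.get_obs(); st(o=o); snap('wrist','w6.png')
a=cv2.imread('pics/w6.png')[110:260,110:330]; cv2.imwrite('pics/w6z.png',cv2.resize(a,None,fx=3.6,fy=3.6,interpolation=cv2.INTER_CUBIC))
```

```text
t 9.68 tcp [603.5 -28.4 372.5] tip [603.5 -28.4 190.5] F [ 0.2 -0.1 -0.8] w 0.5
turn to board-aligned (tool deg) [-0.    0.01  0.08]
```

View pics/w6z.png

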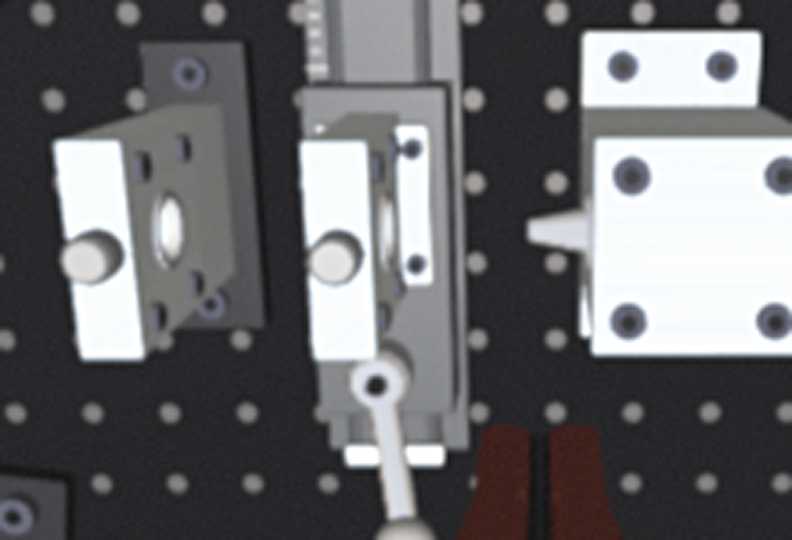

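View pics/w6.png

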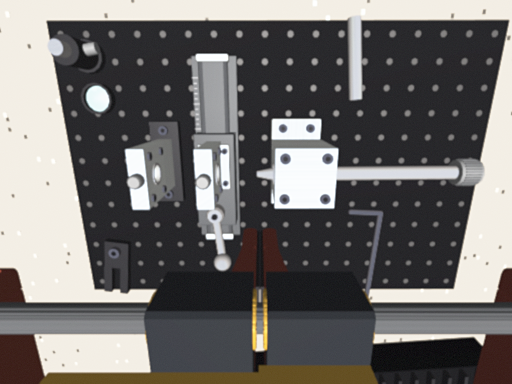

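Run:
```python
from h import *
o=ctrl.get_obs()
g=lambda x,y:(110+(x+.5)/3.6-.5,110+(y+.5)/3.6-.5)
L=[('g1',(594,140),109),('g4',(593,355),109),
('m1',(300,141),112),('m2',(366,141),112),('m3',(377,357),112),('m4',(313,358),112),
('f1',(54,141),112),('f2',(120,139),112),('f3',(145,357),112),('f4',(80,359),112),
('hub',(378,380),67.5),('ball',(404,533),80)]
for n,p,z in L:
    w=onz('wrist',g(*p),z,o); print(n,np.round(w,1),gf(w))
for n,p,z in [('head end',(482,172),85),('head in',(459,173),85),('ball',(223,262),80)]:
    w=onz('wrist',p,z,o); print(n,np.round(w,1),gf(w))
```

```text
g1 [556.7 -16.7 109. ] [-28.4 -27.4]
g4 [606.8 -17.4 109. ] [ 21.7 -27. ]
m1 [555. -81. 112.] [-28.6 -91.8]
m2 [555.4 -66.6 112. ] [-28.6 -77.4]
m3 [605.1 -67.4 112. ] [ 21.2 -77.1]
m4 [605.1 -82.3 112. ] [ 21.5 -91.9]
f1 [ 553.8 -134.8  112. ] [ -28.6 -145.6]
f2 [ 553.7 -120.3  112. ] [ -29.  -131.1]
f3 [ 604.  -121.1  112. ] [  21.2 -130.8]
f4 [ 604.1 -136.2  112. ] [  21.7 -145.9]
hub [626.8 -75.   67.5] [ 43.  -84.1]
ball [667.1 -68.6  80. ] [ 83.2 -76.8]
head end [584.9 169.4  85. ] [ -4.5 159.2]
head in [585.3 149.   85. ] [ -3.5 138.9]
ball [671.9 -67.7  80. ] [ 87.9 -75.9]
```

Call:
jog_arm(steps=[[[0.0037,0.0397,0,0,0,0,1],[0.0037,0.0397,0,0,0,0,1],[0.0037,0.0397,0,0,0,0,1],[0.0037,0.0397,0,0,0,0,1],[0.0037,0.0397,0,0,0,0,1],[0.0037,0.0397,0,0,0,0,1],[0,0,0.0375,0,0,0,1],[0,0,0.0375,0,0,0,1],[0,0,0.0375,0,0,0,1],[0,0,0,0,0,0,1],[0,0,0,0,0,0,1],[0,0,0,0,0,0,1]]])

```text
t: 10.73
ee_pos: [586.7, 208.8, 261.5]
orientation: [0.037, 3.141, 0.0]
ft_force: [0.1, 0.6, 0.9]
width: 0.6
```

Run:
```python
from h import *
o=ctrl.get_obs(); st([586.5,184,260],o=o); snap('wrist','w7.png');snap('scene','s7.png');
for t in ("rod_head","rod_shoulder"):
  r=ctrl.landmark_of(t,'scene'); print(t,[(np.round(q['uv'],1),np.round(onz('scene',q['uv'],85),1),q['p']) for q in r])
a=cv2.imread('pics/s7.png')[100:260,200:400]; cv2.imwrite('pics/s7z.png',cv2.resize(a,None,fx=3.7,fy=3.7,interpolation=cv2.INTER_CUBIC))
```

```text
t 10.73 tcp [586.7 208.8 261.5] tip [586.8 208.8  79.5] F [0.1 0.6 0.9] w 0.6
turn to board-aligned (tool deg) [ 0.01  0.04 -0.07]
delta tool mm [ -0.4 -24.8   1.5]
rod_head [(array([315.1, 122.8]), array([410.4, 288.2,  85. ]), 0.7), (array([132.7, 219. ]), array([ 446.5, -288.1,   85. ]), 0.55)]
rod_shoulder [(array([307.3, 124.3]), array([402.9, 265.3,  85. ]), 0.63), (array([129.9, 214.4]), array([ 429.7, -287.8,   85. ]), 0.61), (array([317.5, 176.2]), array([583. , 147.4,  85. ]), 0.52), (array([180.4, 226.5]), array([ 528.9, -209.2,   85. ]), 0.31)]
```

View pics/s7z.png

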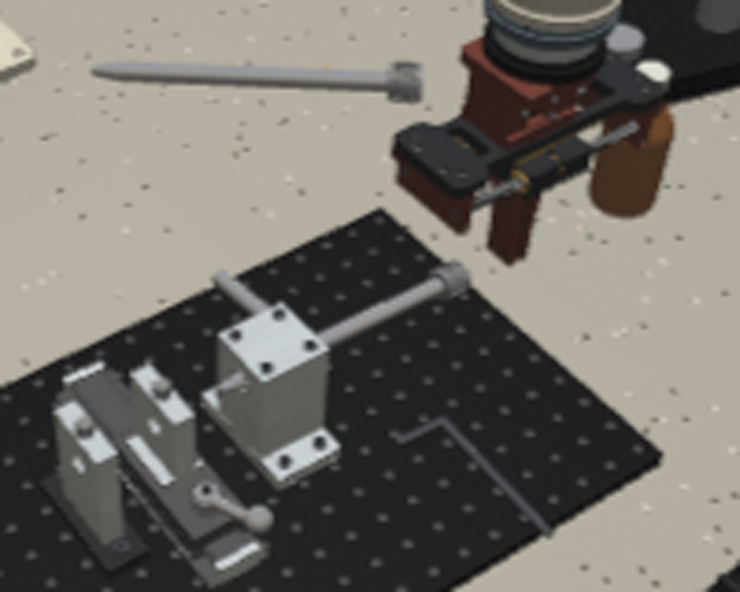

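View pics/w7.png

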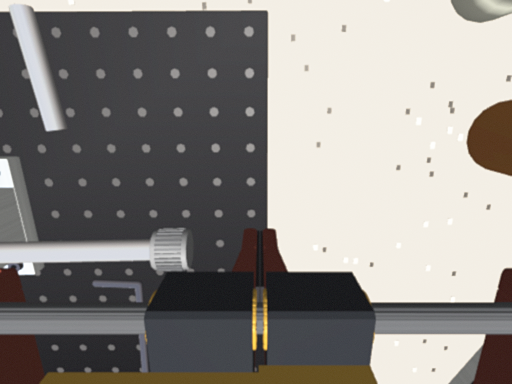

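Run:
```python
from h import *
o=ctrl.get_obs(); 
for uv in [(173,229),(173,271),(190,250),(152,250)]: print(uv,onz('wrist',uv,85,o).round(1))
for p in [(576.7,208.8,79.5),(596.7,208.8,79.5),(586.7,195.3,79.5)]: print(proj('wrist',p,o).round(1))
```

```text
(173, 229) [574.4 160.8  85. ]
(173, 271) [600.7 158.   85. ]
(190, 250) [587.5 169.1  85. ]
(152, 250) [587.  147.5  85. ]
[259.2 227.1]
[260.  258.3]
[236.5 243.5]
```

Call:
jog_arm(steps=[[[0,-0.01,0,0,0,0,1],[0,-0.008,0,0,0,0,1],[0,-0.006,0,0,0,0,1],[0,-0.006,0,0,0,0,1],[0,-0.007,0,0,0,0,1],[0,-0.007,0,0,0,0,1],[0,-0.007,0,0,0,0,1],[0,-0.006,0,0,0,0,1]]])

```text
t: 11.6
ee_pos: [585.5, 152.5, 260.7]
orientation: [0.037, 3.14, 0.003]
ft_force: [-0.0, 8.7, 3.5]
width: 0.7
```

Call:
jog_arm(steps=[[[0,-0.005,0,0,0,0,1],[0,-0.005,0,0,0,0,1],[0,-0.005,0,0,0,0,1],[0,-0.005,0,0,0,0,1]]])

```text
t: 11.93
ee_pos: [585.1, 133.1, 261.1]
orientation: [0.037, 3.139, 0.004]
ft_force: [0.1, 5.1, 2.9]
width: 0.3
```

Run:
```python
from h import *
o=ctrl.get_obs(); st(o=o); snap('wrist','w8.png');snap('scene','s8.png');
a=cv2.imread('pics/s8.png')[100:260,200:400]; cv2.imwrite('pics/s8z.png',cv2.resize(a,None,fx=3.7,fy=3.7,interpolation=cv2.INTER_CUBIC))
```

```text
t 11.93 tcp [585.1 133.1 261.1] tip [585.6 133.6  79.1] F [0.1 5.1 2.9] w 0.3
turn to board-aligned (tool deg) [ 0.16  0.12 -0.05]
```

View pics/s8z.png

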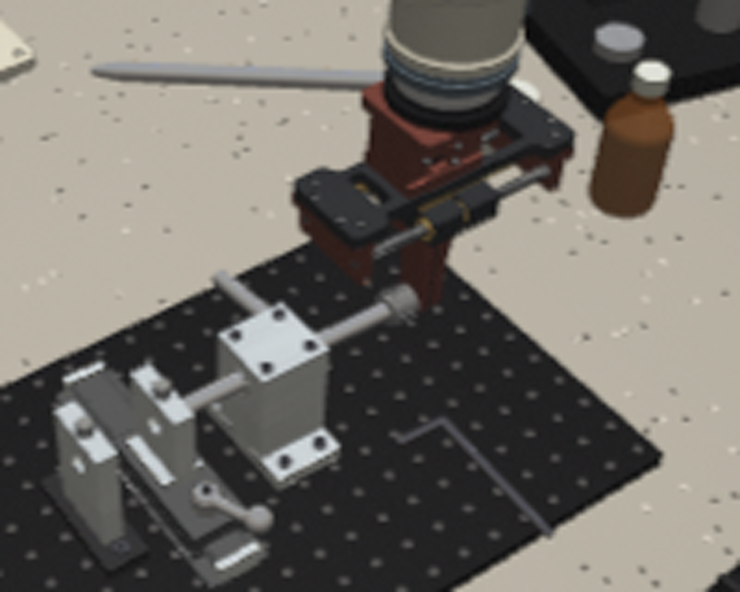

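View pics/w8.png

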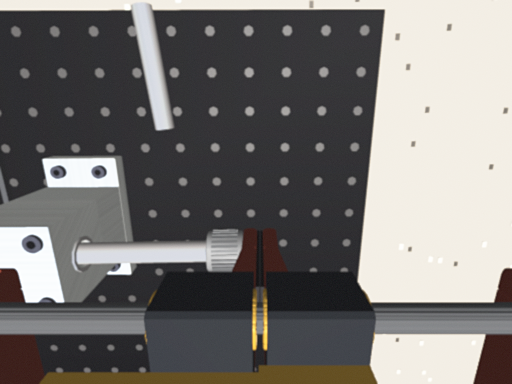

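Call:
jog_arm(steps=[[[0,-0.006,0,0,0,0,1],[0,-0.006,0,0,0,0,1],[0,-0.006,0,0,0,0,1],[0,-0.006,0,0,0,0,1],[0,-0.006,0,0,0,0,1]]])

```text
t: 12.45
ee_pos: [583.8, 101.5, 260.1]
orientation: [-0.037, -3.141, 0.0]
ft_force: [0.7, 0.0, 0.2]
width: 0.3
```

Call:
jog_arm(steps=[[[0,-0.005,0,0,0,0,1],[0,-0.005,0,0,0,0,1],[0,-0.005,0,0,0,0,1],[0,-0.005,0,0,0,0,1]]])

```text
t: 12.78
ee_pos: [583.4, 81.8, 260.2]
orientation: [-0.036, -3.141, 0.0]
ft_force: [1.1, 0.9, 0.5]
width: 0.5
```

Run:
```python
from h import *
o=ctrl.get_obs(); st(o=o); snap('wrist','w9.png');snap('scene','s9.png');
a=cv2.imread('pics/s9.png')[100:260,200:400]; cv2.imwrite('pics/s9z.png',cv2.resize(a,None,fx=3.7,fy=3.7,interpolation=cv2.INTER_CUBIC))
```

```text
t 12.78 tcp [583.4  81.8 260.2] tip [583.4  81.8  78.2] F [1.1 0.9 0.5] w 0.5
turn to board-aligned (tool deg) [-0.   -0.   -0.02]
```

View pics/s9z.png

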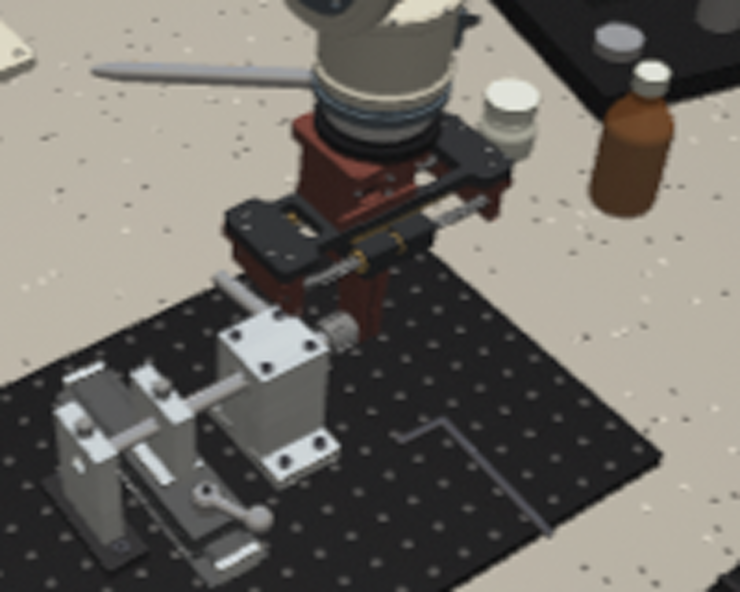

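View pics/w9.png

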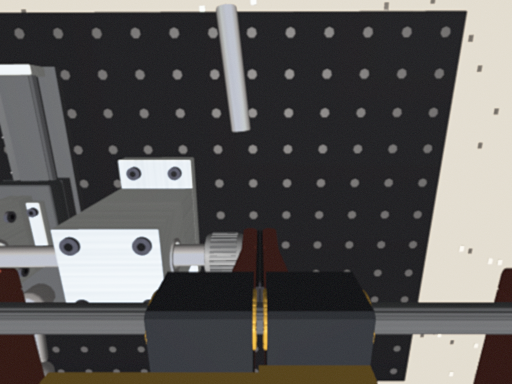

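Call:
jog_arm(steps=[[[0,-0.003,0,0,0,0,1],[0,-0.003,0,0,0,0,1],[0,-0.003,0,0,0,0,1],[0,-0.003,0,0,0,0,1],[0,0,0,0,0,0,1]]])

```text
t: 13.3
ee_pos: [583.1, 69.9, 260.2]
orientation: [-0.036, -3.141, 0.0]
ft_force: [0.2, 0.3, 0.4]
width: 0.3
```

Call:
jog_arm(steps=[[[0,-0.002,0,0,0,0,1],[0,-0.001,0,0,0,0,1],[0,0,0,0,0,0,1]]])

```text
t: 13.55
ee_pos: [583.1, 67.2, 260.2]
orientation: [-0.036, -3.141, 0.0]
ft_force: [0.3, 1.2, 0.1]
width: 0.5
```

Call:
jog_arm(steps=[[[0,-0.001,0,0,0,0,1],[0,-0.001,0,0,0,0,1],[0,0,0,0,0,0,1]]])

```text
t: 13.8
ee_pos: [583.1, 65.3, 260.2]
orientation: [-0.036, -3.141, 0.0]
ft_force: [-0.0, 0.2, -0.1]
width: 0.0
```

Run:
```python
from h import *
o=ctrl.get_obs(); st(o=o); snap('wrist','w10.png')
a=cv2.imread('pics/w10.png')[140:290,100:320]; cv2.imwrite('pics/w10z.png',cv2.resize(a,None,fx=3.6,fy=3.6,interpolation=cv2.INTER_CUBIC))
```

```text
t 13.8 tcp [583.1  65.3 260.2] tip [583.   65.3  78.2] F [-0.   0.2 -0.1] w 0.0
turn to board-aligned (tool deg) [-0.   -0.   -0.02]
```

View pics/w10z.png

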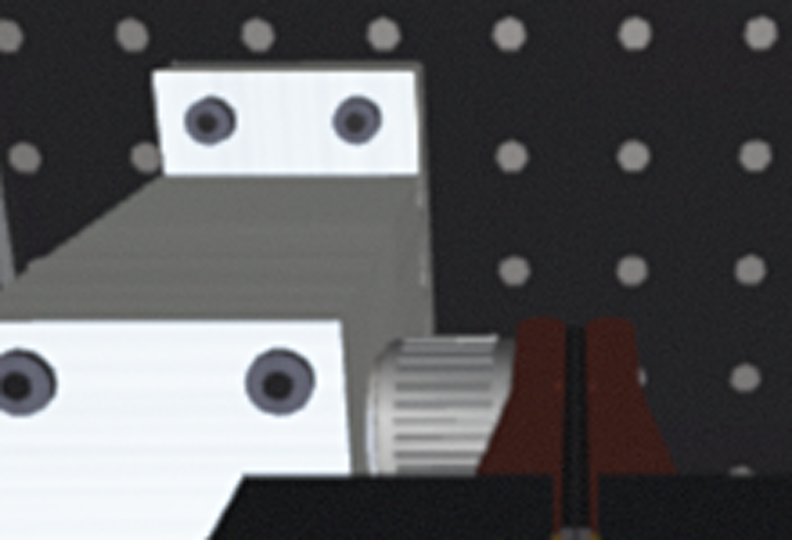

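Small gap remains; continue 1 mm at a time until the force rises.

Call:
jog_arm(steps=[[[0,-0.001,0,0,0,0,1],[0,-0.001,0,0,0,0,1],[0,0,0,0,0,0,1]]])

```text
t: 14.1
ee_pos: [583.0, 63.8, 260.2]
orientation: [0.037, 3.141, 0.002]
ft_force: [0.4, 4.9, -1.5]
width: 0.6
```

Call:
jog_arm(steps=[[[0,-0.001,0,0,0,0,1],[0,-0.001,0,0,0,0,1],[0,0,0,0,0,0,1]]])

```text
t: 14.35
ee_pos: [583.0, 63.3, 260.2]
orientation: [0.038, 3.141, 0.006]
ft_force: [0.4, 14.8, -0.8]
width: 0.4
```

Call:
jog_arm(steps=[[[0,0,0,0,0,0,1],[0,0.006,0,0,0,0,1],[0,0.012,0,0,0,0,1],[0,0,-0.037,0,0,0,1],[0,0,-0.037,0,0,0,1],[0,0,-0.037,0,0,0,1],[-0.018,-0.027,0,0,0,0,1],[-0.018,-0.027,0,0,0,0,1],[-0.018,-0.027,0,0,0,0,1],[-0.018,-0.027,0,0,0,0,1],[0,0,0,0,0,0,1],[0,0,0,0,0,0,1],[0,0,0,0,0,0,1]]])

```text
t: 15.43
ee_pos: [652.5, -29.8, 370.7]
orientation: [-0.037, -3.14, -0.0]
ft_force: [0.0, -0.0, -0.2]
width: 0.6
```

Run:
```python
from h import *
o=ctrl.get_obs(); st(o=o); snap('wrist','w11.png')
for t in ("lever_pivot","lever_ball","rod_shoulder","guide_face"):
    print(t,[(np.round(r['uv'],1),np.round(onz('wrist',r['uv'],80 if 'lev' in t else 87,o),1),round(r['p'],2)) for r in ctrl.landmark_of(t,'wrist')][:2])
snap('scene','s11.png')
a=cv2.imread('pics/s11.png')[140:260,190:350]; cv2.imwrite('pics/s11z.png',cv2.resize(a,None,fx=4.6,fy=4.6,interpolation=cv2.INTER_CUBIC))
```

```text
t 15.43 tcp [652.5 -29.8 370.7] tip [652.2 -29.8 188.7] F [ 0.  -0.  -0.2] w 0.6
turn to board-aligned (tool deg) [ 0.01 -0.07 -0.04]
lever_pivot [(array([212.4, 176.1]), array([634.1, -73. ,  80. ]), 0.96), (array([335.7, 120.6]), array([587.7,  36.9,  80. ]), 0.42)]
lever_ball [(array([220.8, 218.1]), array([675. , -67.8,  80. ]), 0.89)]
rod_shoulder [(array([336.3, 119.3]), array([586.3,  35.6,  87. ]), 0.93)]
guide_face [(array([336.2, 117.2]), array([584.6,  35.5,  87. ]), 0.55)]
```

View pics/w11.png

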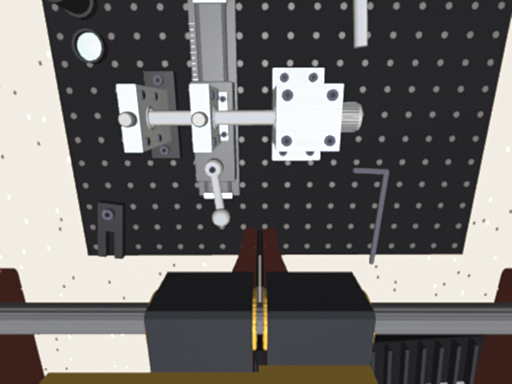

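View pics/s11z.png

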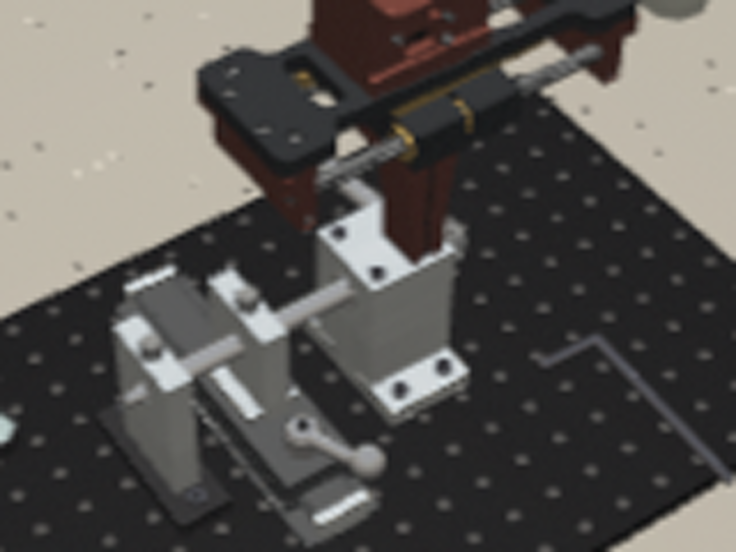

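Call:
jog_arm(steps=[[[-0.0125,-0.0358,0,0,0,0,1],[-0.0125,-0.0358,0,0,0,0,1],[0,0,0.03,0,0,0,1],[0,0,0.03,0,0,0,1],[0,0,0.03,0,0,0,1],[0,0,0.025,0,0,0,1],[0,0,0,0,0,0,1],[0,0,0,0,0,0,1],[0,0,0,0,0,0,1]]])

```text
t: 16.48
ee_pos: [676.9, -102.2, 257.7]
orientation: [0.035, 3.14, -0.0]
ft_force: [0.3, 0.5, -0.2]
width: 0.4
```

Run:
```python
from h import *
o=ctrl.get_obs(); st(o=o); snap('wrist','w12.png'); snap('scene','s12.png')
P=np.array([630.5,-74.5,0])
t=o['ee_pos']-P; print('rel P board', t@bx,t@by)
prev=np.array([t@bx,t@by])
for th in np.arange(0.1,1.63,0.19):
    d=20 if th<1 else 19
    q=46*np.array([np.cos(th),np.sin(th)])+d*np.array([np.sin(th),-np.cos(th)])
    s=q-prev; print(round(th,2),q.round(1),'tool',round(-s[0],1),round(s[1],1)); prev=q
a=cv2.imread('pics/s12.png')[140:260,190:350]; cv2.imwrite('pics/s12z.png',cv2.resize(a,None,fx=4.6,fy=4.6,interpolation=cv2.INTER_CUBIC))
```

```text
t 16.48 tcp [ 676.9 -102.2  257.7] tip [ 677.3 -102.2   75.7] F [ 0.3  0.5 -0.2] w 0.4
turn to board-aligned (tool deg) [-0.02  0.11  0.01]
rel P board 47.03714877747741 -26.61861439826374
0.1 [ 47.8 -15.3] tool -0.7 11.3
0.29 [49.8 -6. ] tool -2.0 9.3
0.48 [50.   3.5] tool -0.2 9.5
0.67 [48.5 12.9] tool 1.6 9.4
0.86 [45.2 21.8] tool 3.3 8.9
1.05 [39.4 30.4] tool 5.8 8.6
1.24 [32.9 37.3] tool 6.5 6.9
1.43 [25.3 42.9] tool 7.6 5.5
1.62 [16.7 46.9] tool 8.6 4.0
```

View pics/s12z.png

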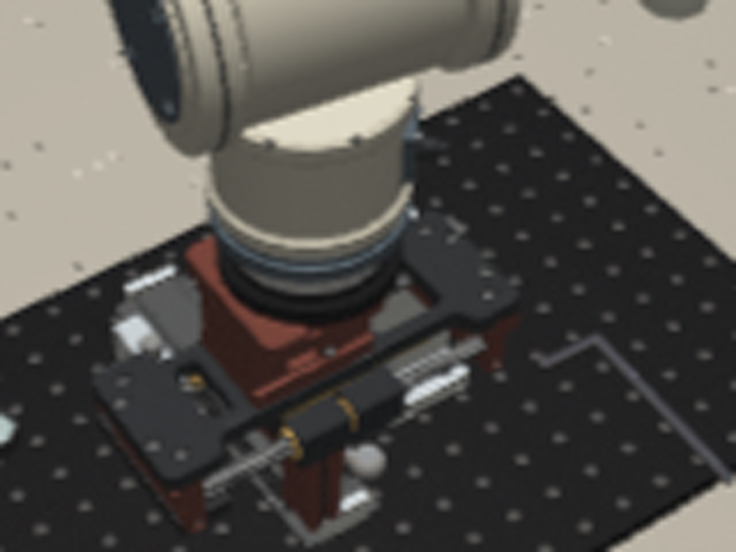

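View pics/w12.png

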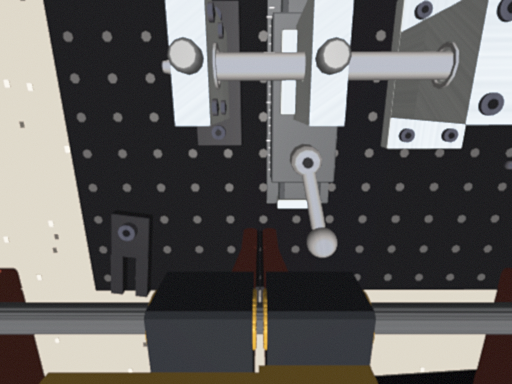

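Run:
```python
from h import *
o=ctrl.get_obs(); print(onz('wrist',(321,242),80,o).round(1),onz('wrist',(307,159),67.5,o).round(1))
```

```text
[674.7 -68.2  80. ] [629.2 -75.2  67.5]
```

Call:
jog_arm(steps=[[[-0.0007,0.0113,0.002,0,0,0,1],[-0.001,0.0047,0,0,0,0,1],[-0.001,0.0047,0,0,0,0,1],[-0.0001,0.0047,0,0,0,0,1],[-0.0001,0.0047,0,0,0,0,1],[0.0008,0.0047,0,0,0,0,1],[0.0008,0.0047,0,0,0,0,1],[0,0,0,0,0,0,1]]])

```text
t: 17.25
ee_pos: [678.4, -62.0, 254.1]
orientation: [0.035, 3.141, 0.0]
ft_force: [-0.9, 0.2, -1.1]
width: 0.4
```

Run:
```python
from h import *
o=ctrl.get_obs(); st(o=o); snap('wrist','w13.png')
```

```text
t 17.25 tcp [678.4 -62.  254.1] tip [678.4 -61.9  72.1] F [-0.9  0.2 -1.1] w 0.4
turn to board-aligned (tool deg) [0.02 0.01 0.01]
```

View pics/w13.png

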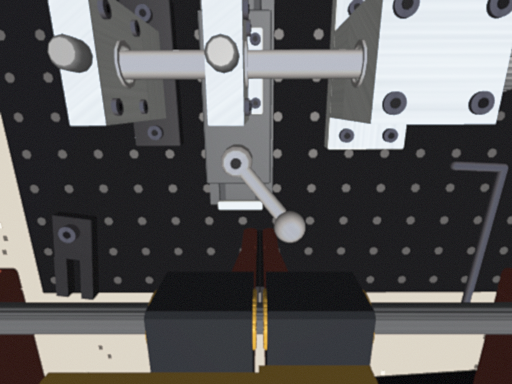

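Call:
jog_arm(steps=[[[0.0016,0.0045,0,0,0,0,1],[0.0017,0.0045,0,0,0,0,1],[0.0029,0.0043,0,0,0,0,1],[0.0029,0.0043,0,0,0,0,1],[0.0032,0.0035,0,0,0,0,1],[0.0033,0.0035,0,0,0,0,1],[0.0038,0.0028,0,0,0,0,1],[0.0038,0.0027,0,0,0,0,1],[0,0,0,0,0,0,1]]])

```text
t: 18.05
ee_pos: [655.1, -31.7, 254.2]
orientation: [-0.036, -3.141, -0.001]
ft_force: [0.5, 1.5, 0.5]
width: 0.1
```

Run:
```python
from h import *
o=ctrl.get_obs(); st(o=o); snap('wrist','w14.png')
```

```text
t 18.05 tcp [655.1 -31.7 254.2] tip [655.  -31.6  72.2] F [0.5 1.5 0.5] w 0.1
turn to board-aligned (tool deg) [ 0.02 -0.05 -0.01]
```

View pics/w14.png

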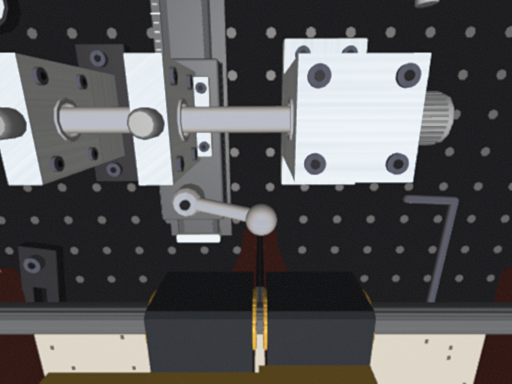

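Call:
jog_arm(steps=[[[0.003,0.0008,0,0,0,0,1],[0.003,0.0005,0,0,0,0,1],[0.002,0,0,0,0,0,1],[0,0,0,0,0,0,1]]])

```text
t: 18.43
ee_pos: [647.7, -30.8, 254.2]
orientation: [0.036, 3.141, 0.0]
ft_force: [0.9, 0.4, 0.0]
width: 0.3
```

Call:
jog_arm(steps=[[[0.002,0,0,0,0,0,1],[0.001,0,0,0,0,0,1],[0,0,0,0,0,0,1]]])

```text
t: 18.68
ee_pos: [645.7, -30.7, 254.5]
orientation: [0.036, 3.138, 0.0]
ft_force: [5.7, 1.1, -2.5]
width: 0.5
```

Run:
```python
from h import *
o=ctrl.get_obs(); st(o=o); snap('wrist','w15.png')
```

```text
t 18.68 tcp [645.7 -30.7 254.5] tip [646.3 -30.7  72.5] F [ 5.7  1.1 -2.5] w 0.5
turn to board-aligned (tool deg) [ 0.    0.18 -0.03]
```

View pics/w15.png

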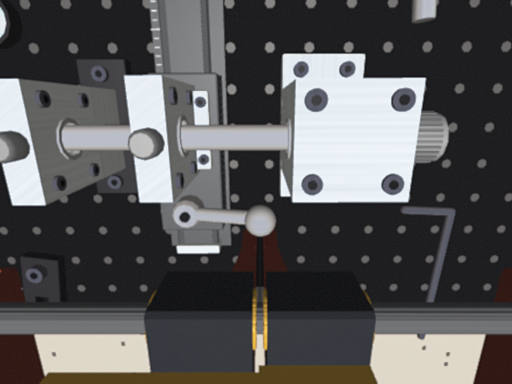

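Call:
jog_arm(steps=[[[0.001,0,0,0,0,0,1],[0.001,0,0,0,0,0,1],[0,0,0,0,0,0,1]]])

```text
t: 18.98
ee_pos: [644.7, -30.7, 254.6]
orientation: [0.036, 3.135, -0.0]
ft_force: [10.2, 1.9, -5.3]
width: 0.5
```

Call:
jog_arm(steps=[[[-0.005,0,0,0,0,0,1],[-0.012,0,0,0,0,0,1],[-0.01,0,-0.02,0,0,0,1],[0,0,-0.04,0,0,0,1],[0,0,-0.04,0,0,0,1],[0,0,-0.03,0,0,0,1],[0,0,0,0,0,0,1],[0,0,0,0,0,0,1],[0,0,0,0,0,0,1]]])

```text
t: 19.73
ee_pos: [669.3, -31.4, 383.4]
orientation: [-0.036, -3.139, 0.0]
ft_force: [0.3, 0.6, -0.2]
width: 0.7
```

Run:
```python
from h import *
o=ctrl.get_obs(); st(o=o); snap('wrist','w16.png')
a=cv2.imread('pics/w16.png')[40:250,80:380]; cv2.imwrite('pics/w16z.png',cv2.resize(a,None,fx=2.6,fy=2.6,interpolation=cv2.INTER_CUBIC))
for t in ("lever_pivot","lever_ball","rod_shoulder","guide_face"):
    print(t,[(np.round(r['uv'],1),np.round(onz('wrist',r['uv'],80 if 'lev' in t else 87,o),1),round(r['p'],2)) for r in ctrl.landmark_of(t,'wrist')][:2])
```

```text
t 19.73 tcp [669.3 -31.4 383.4] tip [669.  -31.4 201.4] F [ 0.3  0.6 -0.2] w 0.7
turn to board-aligned (tool deg) [-0.01 -0.11 -0.02]
lever_pivot [(array([212.8, 151.4]), array([630.1, -74.9,  80. ]), 0.77)]
lever_ball [(array([262.3, 148.7]), array([628.7, -28.7,  80. ]), 0.86), (array([95.5, 32.1]), array([ 528. , -166.5,   80. ]), 0.73)]
rod_shoulder [(array([337.9,  99.7]), array([587.1,  37.6,  87. ]), 0.72)]
guide_face [(array([335.2,  96.9]), array([584.7,  35.1,  87. ]), 0.64)]
```

View pics/w16z.png

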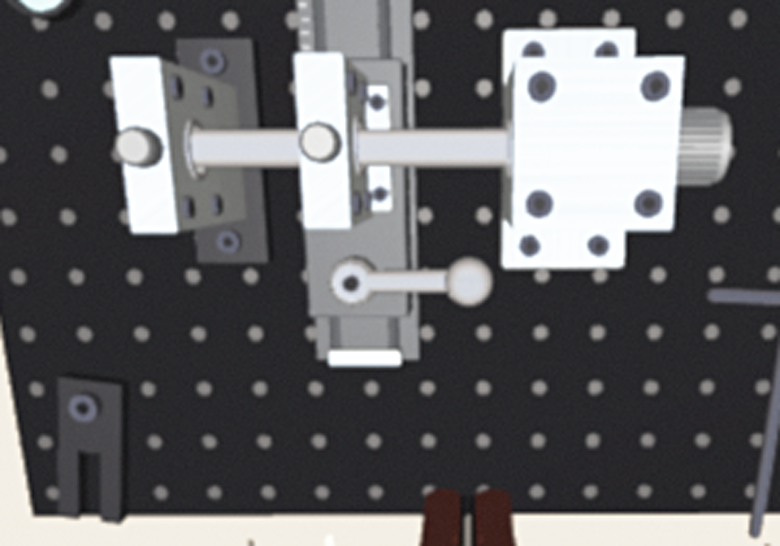

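Call:
jog_arm(steps=[[[0.01,0.035,0,0,0,0,1],[0.01,0.035,0,0,0,0,1],[0.01,0.035,0,0,0,0,1],[0,0,0,0,0,0,1],[0,0,0,0,0,0,1],[0,0,0,0,0,0,1]]])

```text
t: 20.48
ee_pos: [642.5, 74.2, 383.7]
orientation: [-0.035, -3.141, 0.001]
ft_force: [0.4, 0.1, -0.3]
width: 0.2
```

Run:
```python
from h import *
o=ctrl.get_obs(); st(o=o); snap('wrist','w17.png'); snap('top','top17.png')
a=cv2.imread('pics/w17.png')[70:190,170:340]; cv2.imwrite('pics/w17z.png',cv2.resize(a,None,fx=4.5,fy=4.5,interpolation=cv2.INTER_CUBIC))
```

```text
t 20.48 tcp [642.5  74.2 383.7] tip [642.4  74.1 201.7] F [ 0.4  0.1 -0.3] w 0.2
turn to board-aligned (tool deg) [-0.03 -0.04  0.03]
```

View pics/w17z.png

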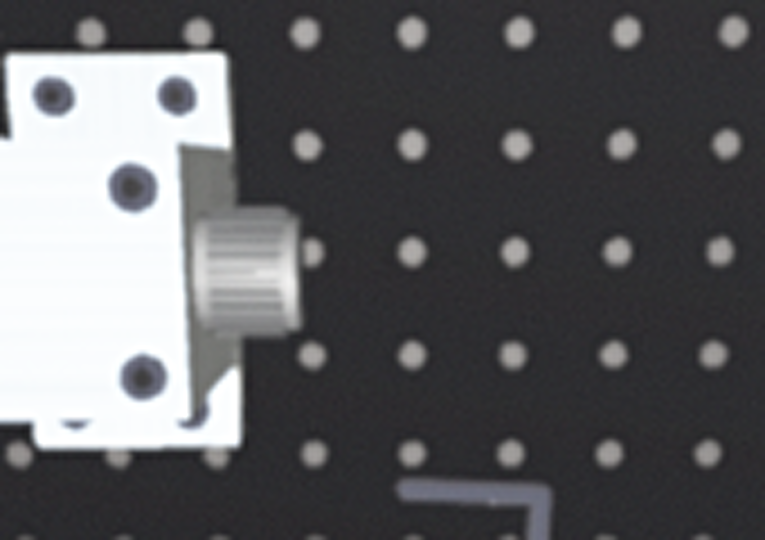

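View pics/w17.png

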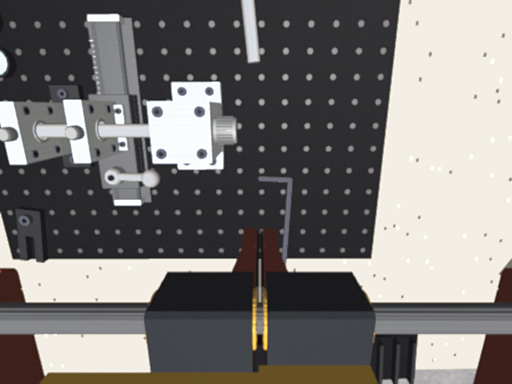

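Run:
```python
from h import *
print(ctrl.close_job())
```

```text
the job is handed in; nothing more can be done
None
```

I slid the middle mount into line, pushed the rod home, swung the clamp lever to its stop, and handed the job in at about 20.5 s. No verdict was given.

- **Middle mount:** I pushed it about 31 mm along its rail. The last picture before the rod went in put it within about 0.3 mm of the guide and far mount.
- **Rod:** I pushed it through both mounts until the force rose to about 15 N, which I took as the head against the guide block. In the final view the head is at the guide face with no gap that I could see, and the nose sticks out past the far mount.
- **Clamp lever:** I pushed the ball round until it stopped against about 10 N. The last picture shows the lever pointing to +y, at roughly 1.6 rad.
- **Bystanders and arm:** The things that showed in the final view look undisturbed by eye; I did not measure them. I took a last top picture too but did not look at it. The arm stood clear, with no contact force.

The checks agreed, apart from shifts of 1–3 mm between camera views, which is about the calibration error. I worked from positions relative to one another and from contact forces.

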